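# Hang the turned sleeve on the inspection rail

### The job

Pick up the hanger that carries the long plain sleeve by its round grip, bring it to the open end of the hanging rail and slide it along the slot, past the two sprung catch rollers, until it is fully home with the stop block's plunger pressed in. The stop block is not in a fixed place, so feel for it and slide gently without forcing the hanger or running your fingers into the stop, then let go of it; leave the flanged hanger where it stands.

Things in the scene. Friction and masses are not known exactly. Their poses are not given: they have to be found in the camera images.
- hanger_grip (a point): On the axis of the round grip of the hanger to hang, 18 mm below its top, 106 mm above its foot; z up. One rigid steel piece, 0.34 kg, 124 mm tall, standing on the table; all parts round on one upright axis, from below: plain sleeve 40 mm diameter, 60 tall; neck 8 mm, 14 tall; disc head 30 mm, 10 thick; grip 16 mm, 40 tall. The head's underside is 32 mm below this point.
- flange_hanger_grip (a point): The same point (18 mm below the top) of another hanger, to be left alone: same neck, head and grip, but it carries a low flange 56 mm in diameter instead of the sleeve and is only 94 mm tall.
- rail: Fixed hanging rail; origin on the table below the mouth, x level along the slot from the mouth inwards, z up. Two strips, each 8 mm thick, 32 wide, 270 long, with a 12 mm slot between, tops 125 mm above the table, on 12 mm posts 32 mm either side of the slot's middle. The hanger enters only at the mouth: neck in the slot, head above the strips, sleeve below, 6 mm of vertical play.
- rail_mouth (a point): Middle of the slot at its open end, level with the strips' tops (125 mm up); x points inwards along the slot. Two flared plates at strip height lead in, opening to about 42 mm at 35 mm before the mouth. Forcing is over 40 N summed over all contacts of hanger and rail parts (about 16 N of it is there anyway when home), or fingers on the rail with over 10 N.
- rail_far (a point): Middle of the slot's line at the shut far end, 270 mm from the mouth, same height. A black stop block is clamped on the strips before it; its place is NOT measured: its hard face is 140 to 215 mm from the mouth. Block, rollers and cheeks (27 mm either side of the middle) reach 12 mm above the strips, 37 mm before the face; a 50 mm wide upright plate 23 mm behind the face reaches 50 mm.
- catch_l (a joint): One of two sprung steel rollers (12 mm diameter) on the stop block, 24 mm before its face, 23 mm apart; m it is pushed outward, 0 at rest. Pushing the 30 mm head between them takes 4 to 7 N; they resist until its middle is level with them (9 mm before home), then give way, push it home and hold it.
- catch_r (a joint): The opposite roller, same meaning.
- plunger (a joint): Sprung plunger (7 mm diameter) in the stop block's face, in m: 0 sticks out 6 mm towards the mouth, 0.006 is pressed flush, with the hanger's head on the face and its axis 15 mm before it (home). Takes 0.5 to 2 N.
There are look-alikes about, which are no part of the job. What is shaped like the part that bears hanger_grip but pink, turquoise or yellow is not meant.

How it is judged:
By the outcome, as a careful person would: the job done as asked, in the order asked, and still so for the second after the job is handed in, with the robot touching nothing.
It also fails if it takes over 61 s, if anything falls off the work surface, if the arm or the gripper's body presses on something with over 40 N, if the wrist force passes 120 N, or if a joint passes its speed limit or range.

### The arm

A 6-joint arm with a two-finger parallel gripper is mounted at the origin on the work surface. World frame = base frame: x ahead of the robot, y to its left, z up, the work surface at z = 0. Lengths are in m, angles in rad, forces in N, time in s.
With the tool pointing down it reaches from about 0.325 to 0.775 m from the base axis. Payload 5.5 kg.
Tool frame: the origin (TCP) lies midway between the tips of the shut fingers; the grasp point (between the pads) lies 19 mm behind it (bot.tcp_to_grasp is the distance from the TCP to the grasp point, in m); z points along the fingers, x is the direction in which the jaws open and shut, and the axes are right-handed (so a half turn about z gives the same grasp; the last joint's range is limited). The gripper opens to 85 mm and grips with 20 to 120 N. Pads are 22 mm wide; open, the fingers measure 114 mm over their backs; the gripper's body (76 mm by 85 mm) begins 54 mm behind the grasp point. The pads swing forward as they close: fully open they stand 13 mm farther back than shut.
Start: joints at [-1.279, 0.091, 1.231, -0, 1.82, -0.057], TCP at [0.205, -0.564, 0.231] pointing down, gripper open.
Joint ranges: [-2.87, 2.87], [-0.86, 2.18], [0.17, 2.46], [-1.51, 4.65], [0.06, 2.69], [-2.65, 2.65]. Speed limits (rad/s): [2.57, 2.57, 3.01, 3.14, 3.14, 3.14].

### API

Orientations are given as a unit quaternion [x, y, z, w].
In Python, from cell import bot gives the robot as it stands.
- The arm moves only by the tool drive_tool, never from a script. Its argument "rows" is a list of rows, each a list of 7 numbers: the shift along the tool's x, y, z in m, then the turn, a rotation vector about the tool's x, y, z in rad, then the opening, from 0 (shut) to 1 (fully open). In form: [[dx, dy, dz, wx, wy, wz, fingers], ...]. A call has 1 to 12 rows; each row is the pose to reach, as a shift and turn from the pose commanded when the call began, along the tool's axes at that moment; what a row does not reach only later rows make up. A row lasts 1/10 s, in which the tool goes at most 50 mm and 8.59 degrees, less where a joint would pass 70% of its speed; a pose out of reach is approached as far as the arm can. A call with a gripper value outside its range is refused whole. The fingers move at their own pace and stop on an object; "squeeze" is the grip in N (left out, the last holds). Time passes only in rows, so rows that repeat a pose let the fingers close. It gives the time, the measured TCP pose, the force and the opening at its end, in the units of the state.
- bot.get_state(): the state, without advancing time (a new reading comes with each control period).
- bot.get_image(name): name is "scene" or "top" or "wrist"; returns the picture (420x560x3 uint8, red, green, blue); there is no depth.
- bot.camera_params(name): a dict with "fx", "fy", "cx", "cy" (pixels), "R" (3x3) and "t" (3): a world point X has camera coordinates R X + t; the wrist camera has in their place "T_tool_cam" (4x4, takes a point from camera to tool coordinates, whose origin is the TCP and whose axes are the tool frame's). Camera axes: x right, y down, z forward; pixel columns grow to the right and rows downward; lengths in m; the calibration is good to about 2 mm. The wrist camera is an equidistant fisheye: a pixel r from the principal point sees the ray r / f radians off the axis. A picture is of the moment at which its call begins: read the wrist's pose just before it. camera_params takes no time and is no camera call.
- bot.finish_job(): hands the job in, once; it reports no verdict.
The state is a dict: "clock": time; "joint_positions": joint angles; "qd": joint speeds; "tau": joint torques, N m; "eef_pos": TCP position; "orientation": TCP orientation; "contact_force": force on the tool from outside, world axes, zero at the start; "moment": the same for the moment, N m; "finger_gap": finger opening in m.
Only numpy, scipy, OpenCV 4.12 (cv2) and the standard library are available. Lean on these libraries where they do the work, as an engineer would, in place of code of your own. Each camera call takes 0.05 s, during which the arm holds its last target.

## Working session

There is one attempt and no reset: what is moved stays moved. The work goes in short steps, Python scripts to look and compute and a tool call to move; the robot and the scene stay as the last step left them, time stands still between calls to the robot, and variables do not carry over. Pictures are saved under pics/ and viewed, and the job is handed in when it is done.

Besides the shell and the picture viewer there is one more tool, called in YAML: its name, and indented under it one key for each argument. drive_tool: Moves the arm, as the interface text tells. Its arguments: {"type":"object","properties":{"rows":{"type":"array"},"squeeze":{"type":"number"}},"required":["rows"]}

```bash
mkdir -p pics; ls; python3 - <<'E'
from cell import bot
import cv2
print(bot.get_state())
for n in ("scene","top","wrist"):
    print(n,bot.camera_params(n))
    im=bot.get_image(n); cv2.imwrite(f"pics/{n}0.png",im[:,:,::-1])
print(bot.tcp_to_grasp)
E
```

```text
pics
{'clock': 0.0, 'joint_positions': array([-1.27871220e+00,  9.18917596e-02,  1.23191944e+00, -2.54505914e-06,
        1.81977647e+00, -5.66886319e-02]), 'qd': array([-2.33141322e-03, -1.67432588e-03, -1.45064062e-04,  1.36341245e-03,
       -7.84217582e-04,  2.89595385e-05]), 'tau': array([-3.65566611e-04, -4.58729625e+01, -4.18027532e+01, -9.16858653e-06,
        1.16179272e-02, -5.94709007e-06]), 'eef_pos': array([ 0.2049693 , -0.56360329,  0.23011221]), 'orientation': array([ 8.19067393e-01, -5.73696445e-01, -7.84054724e-04, -6.16670307e-04]), 'contact_force': array([-0.3898798 ,  0.82141912,  0.19928467]), 'moment': array([-0.00470732, -0.04684039, -0.02735668]), 'finger_gap': 0.08505572517523026}
scene {'fx': 381.55503658395037, 'fy': 381.55503658395037, 'cx': 278.6390776146952, 'cy': 202.83650952109417, 'R': array([[ 0.38310624,  0.92369032, -0.00507883],
       [ 0.5510174 , -0.23294385, -0.80132203],
       [-0.74135649,  0.30419294, -0.59821168]]), 't': array([-0.11664809, -0.21641667,  1.37349583])}
top {'fx': 438.77707856150363, 'fy': 438.77707856150363, 'cx': 282.09631321856534, 'cy': 207.50282552902505, 'R': array([[ 0.01060306, -0.99981756, -0.01588756],
       [-0.99719451, -0.00939519, -0.07426198],
       [ 0.07409916,  0.01663039, -0.9971122 ]]), 't': array([-0.06172685,  0.53249317,  1.17635085])}
wrist {'fx': 325.19226210127806, 'fy': 325.19226210127806, 'cx': 281.45369026061155, 'cy': 206.97321729464852, 'T_tool_cam': array([[ 9.99999768e-01,  1.22220839e-05, -6.81347411e-04,
        -4.32697628e-04],
       [ 1.82603100e-04,  9.58469204e-01,  2.85195989e-01,
        -7.17184783e-02],
       [ 6.56536200e-04, -2.85196047e-01,  9.58468979e-01,
        -1.42236436e-01],
       [ 0.00000000e+00,  0.00000000e+00,  0.00000000e+00,
         1.00000000e+00]])}
0.0187
```

View pics/scene0.png

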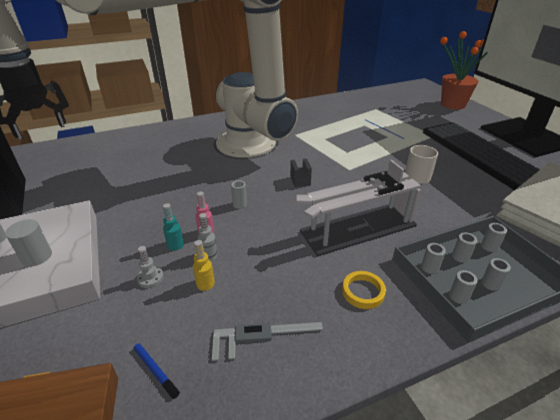

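View pics/top0.png

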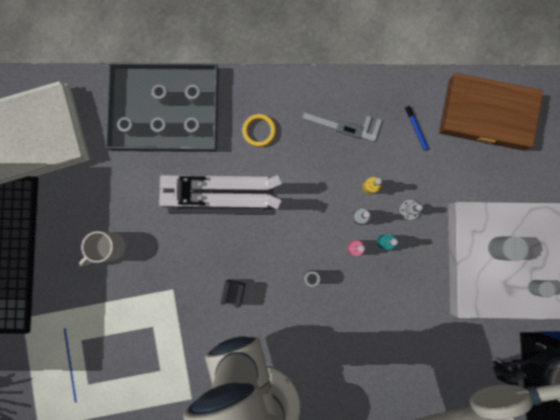

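View pics/wrist0.png

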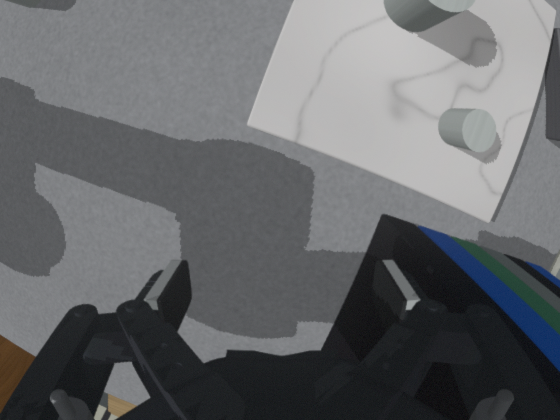

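```bash
python3 - <<'E'
import cv2,numpy as np
a=cv2.imread("pics/scene0.png")[180:310,120:270]; b=cv2.imread("pics/top0.png")[165:270,330:450]
a=cv2.resize(a,None,fx=3,fy=3,interpolation=2)[:390,:450]; 
b=cv2.resize(b,(345,302),interpolation=2)
c=np.zeros((390,800,3),np.uint8); c[:,:450]=a; c[:302,455:800]=b
cv2.imwrite("pics/crop1.png",c)
r=cv2.imread("pics/top0.png")[165:220,150:290]; cv2.imwrite("pics/crop2.png",cv2.resize(r,None,fx=5,fy=5,interpolation=2))
E
```

```text
(no output)
```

View pics/crop1.png

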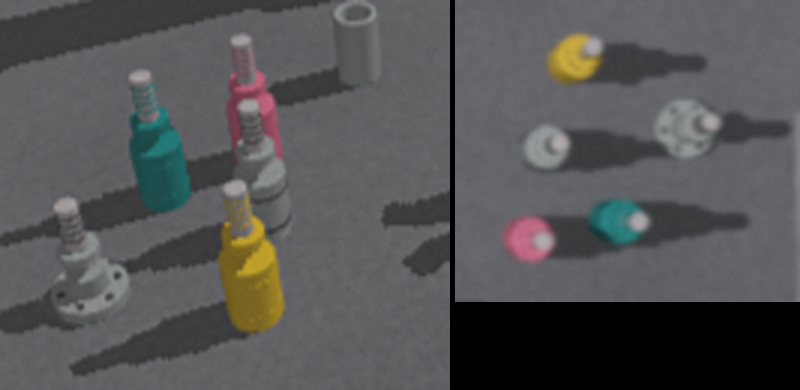

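View pics/crop2.png

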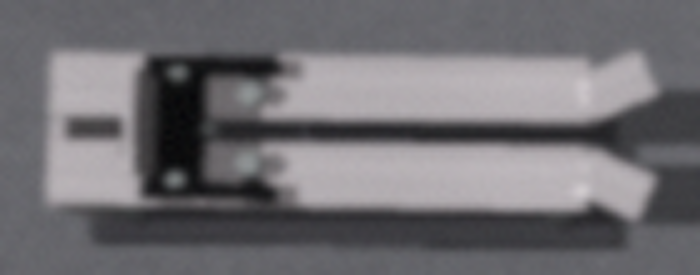

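```bash
cat > h.py <<'E'
import numpy as np
from cell import bot
def ray(n,u,v):
    p=bot.camera_params(n);d=np.array([(u-p['cx'])/p['fx'],(v-p['cy'])/p['fy'],1.]);R=np.array(p['R']);
    return -R.T@p['t'],R.T@d
def atz(n,u,v,z):
    o,d=ray(n,u,v);return o+d*(z-o[2])/d[2]
def proj(n,X):
    p=bot.camera_params(n);c=np.array(p['R'])@X+p['t'];return p['fx']*c[0]/c[2]+p['cx'],p['fy']*c[1]/c[2]+p['cy']
def wrist(u,v,z,pos,q):
    from scipy.spatial.transform import Rotation as Ro
    p=bot.camera_params('wrist');x=(u-p['cx'])/p['fx'];y=(v-p['cy'])/p['fy'];r=np.hypot(x,y)
    d=np.array([np.sin(r)*x/r,np.sin(r)*y/r,np.cos(r)]);T=np.array(p['T_tool_cam']);R=Ro.from_quat(q).as_matrix()
    o=R@T[:3,3]+pos;d=R@T[:3,:3]@d;return o+d*(z-o[2])/d[2]
E
python3 - <<'E'
from h import *
print('grip top',atz('top',366.5,214.7,.124),atz('scene',203.3,214,.124))
print('foot',atz('top',361.5,217,.03))
print('others',[atz('top',u,v,z).round(3) for u,v,z in((418.5,207.5,.094),(378,181.5,.124),(394,242,.124),(361,249,.124))])
m=atz('top',267.6,191.4,.125);f=atz('top',159.7,190.6,.125);print('mouth',m,'far',f,np.linalg.norm(f-m),np.arctan2(*(f-m)[1::-1]))
print('stop face',atz('top',191,190.8,.131), 'flare end', atz('top',281,191.5,.125))
print('rail scene px',proj('scene',m),proj('scene',f),'tgt',proj('scene',atz('top',366.5,214.7,.124)))
E
```

```text
grip top [ 0.50941108 -0.2672508   0.124     ] [ 0.50650633 -0.26345794  0.124     ]
foot [ 0.50869949 -0.2703329   0.03      ]
others [array([ 0.531, -0.404,  0.094]), array([ 0.592, -0.296,  0.124]), array([ 0.443, -0.334,  0.124]), array([ 0.425, -0.253,  0.124])]
mouth [ 0.56511958 -0.0216067   0.125     ] far [0.56474585 0.24852039 0.125     ] 0.27012734506768366 1.5721798532470181
stop face [0.56427    0.16857655 0.131     ] flare end [ 0.56516415 -0.05500024  0.125     ]
rail scene px (np.float64(313.27299422754095), np.float64(202.76744521327834)) (np.float64(409.8503285982532), np.float64(177.56754719138746)) tgt (np.float64(201.9180897710488), np.float64(215.17179640897118))
```

Lookalikes in the scene image:
- Steel, long plain sleeve: scene (207,235), top (362,216). This one fits the description.
- Steel with the holed flange: scene (148,268). To be left alone.
- Pink (204,213), turquoise (172,230) and yellow (203,267): excluded by colour.
- Bare grey tube at (239,194): it has no grip.

The crop confirms the choice. The rail runs along +y with its mouth near (0.565, -0.022). Next I move above the target with the jaws along world x.

drive_tool:
  rows:
    - [-0.015,-0.032,-0.03,0,0,-0.1,1]
    - [-0.035,-0.075,-0.03,0,0,-0.22,1]
    - [-0.055,-0.12,-0.03,0,0,-0.35,1]
    - [-0.075,-0.165,-0.03,0,0,-0.48,1]
    - [-0.095,-0.21,-0.03,0,0,-0.61,1]
    - [-0.115,-0.255,-0.03,0,0,-0.75,1]
    - [-0.135,-0.3,-0.03,0,0,-0.89,1]
    - [-0.155,-0.343,-0.03,0,0,-1.03,1]
    - [-0.17,-0.375,-0.03,0,0,-1.15,1]
    - [-0.175,-0.387,-0.03,0,0,-1.222,1]
    - [-0.175,-0.387,-0.03,0,0,-1.222,1]
    - [-0.175,-0.387,-0.03,0,0,-1.222,1]
  squeeze: 40

```text
clock: 1.35
eef_pos: [0.5087, -0.2674, 0.2609]
orientation: [1.0, -0.001, -0.0, 0.0]
contact_force: [0.0, -0.3, -0.3]
finger_gap: 0.0855
```

```bash
python3 - <<'E'
from h import *
import cv2
s=bot.get_state();print(s['clock'],s['eef_pos'],s['orientation'])
im=bot.get_image('wrist');cv2.imwrite('pics/w1.png',im[:,:,::-1])
E
```

```text
1.35 [ 0.50865032 -0.26735937  0.26090755] [ 9.99999504e-01 -8.75852338e-04 -4.73982371e-04  8.52993604e-06]
```

View pics/w1.png

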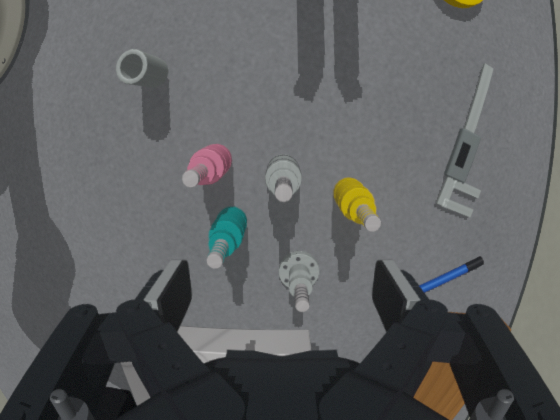

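```bash
python3 - <<'E'
from h import *
import cv2
im=cv2.imread('pics/w1.png')[150:220,240:330];cv2.imwrite('pics/w1c.png',cv2.resize(im,None,fx=7,fy=7,interpolation=2))
s=bot.get_state()
P=s['eef_pos'];q=s['orientation']
print(wrist(284,189,.124,P,q),wrist(302,302,.094,P,q))
E
```

```text
[ 0.50954604 -0.26155987  0.124     ] [ 0.529998   -0.39849028  0.094     ]
```

View pics/w1c.png

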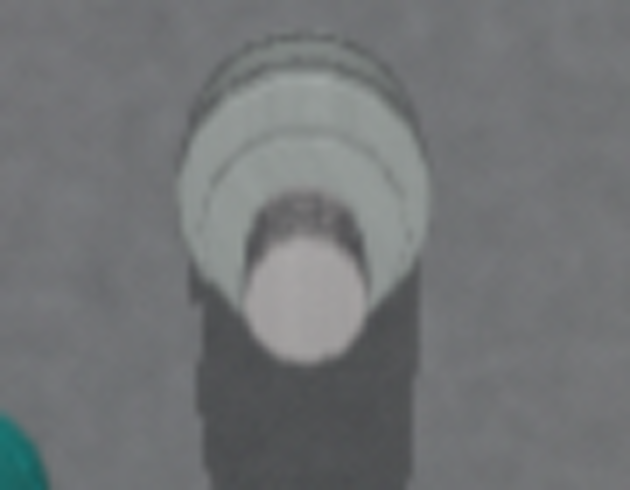

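drive_tool:
  rows:
    - [0.001,-0.002,0.04,0,0,0,1]
    - [0.001,-0.002,0.08,0,0,0,1]
    - [0.001,-0.002,0.12,0,0,0,1]
    - [0.001,-0.002,0.15,0,0,0,1]
    - [0.001,-0.002,0.167,0,0,0,1]
    - [0.001,-0.002,0.167,0,0,0,1]
    - [0.001,-0.002,0.167,0,0,0,0]
    - [0.001,-0.002,0.167,0,0,0,0]
    - [0.001,-0.002,0.167,0,0,0,0]
    - [0.001,-0.002,0.167,0,0,0,0]
    - [0.001,-0.002,0.167,0,0,0,0]
    - [0.001,-0.002,0.167,0,0,0,0]
  squeeze: 45

```text
clock: 2.6
eef_pos: [0.5103, -0.2654, 0.0953]
orientation: [1.0, 0.0, 0.001, 0.0]
contact_force: [-0.5, 0.1, 3.8]
finger_gap: 0.0145
```

```bash
python3 - <<'E'
from h import *
import cv2
s=bot.get_state();print(s['clock'],s['eef_pos'],s['orientation'],s['contact_force'],s['moment'],s['finger_gap'])
im=bot.get_image('wrist');cv2.imwrite('pics/w2.png',im[:,:,::-1])
E
```

```text
2.6 [ 0.51030285 -0.26535513  0.09526397] [9.99999737e-01 4.11188211e-05 5.88405152e-04 4.21631616e-04] [-0.48083684  0.10329121  3.84581981] [-0.01970016  0.1611263  -0.01343362] 0.014451525766074539
```

View pics/w2.png

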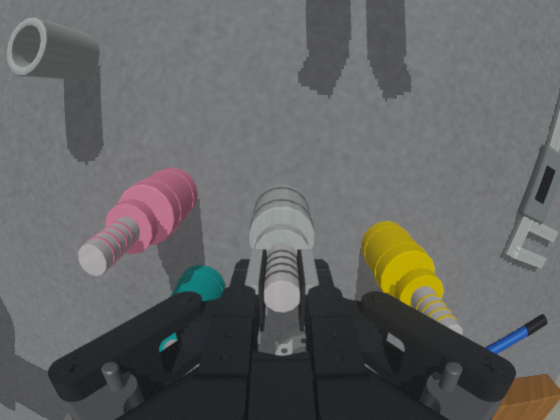

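The wrist view shows the steel hanger between the pads, grip top at (282,295), with a gap of 14.5 mm. Next I lift it 54 mm and carry it to just before the mouth.

drive_tool:
  rows:
    - [0,0,-0.02,0,0,0,0]
    - [0,0,-0.045,0,0,0,0]
    - [0,-0.01,-0.054,0,0,0,0]
    - [0,-0.04,-0.054,0,0,0,0]
    - [0.01,-0.075,-0.054,0,0,0,0]
    - [0.03,-0.105,-0.054,0,0,0,0]
    - [0.045,-0.13,-0.054,0,0,0,0]
    - [0.055,-0.145,-0.054,0,0,0,0]
    - [0.055,-0.145,-0.054,0,0,0,0]
    - [0.055,-0.145,-0.054,0,0,0,0]

```text
clock: 3.65
eef_pos: [0.5646, -0.1201, 0.1474]
orientation: [1.0, 0.0, -0.001, 0.0]
contact_force: [-0.1, 0.1, -3.0]
finger_gap: 0.0145
```

```bash
python3 - <<'E'
from h import *
import cv2
s=bot.get_state();print(s['clock'],s['eef_pos'],s['orientation'],s['contact_force'],s['moment'],s['finger_gap'])
for n in('wrist','scene','top'):
  im=bot.get_image(n);cv2.imwrite(f'pics/{n}3.png',im[:,:,::-1])
a=cv2.imread('pics/scene3.png')[120:250,250:450];cv2.imwrite('pics/scene3c.png',cv2.resize(a,None,fx=4,fy=4,interpolation=2))
E
```

```text
3.65 [ 0.56458786 -0.12006762  0.14739127] [ 9.99999560e-01  3.42960254e-04 -8.60505194e-04  1.47612061e-04] [-0.12802629  0.08070767 -3.03078353] [-0.01507825  0.01329129 -0.00689756] 0.01449993396278184
```

View pics/wrist3.png

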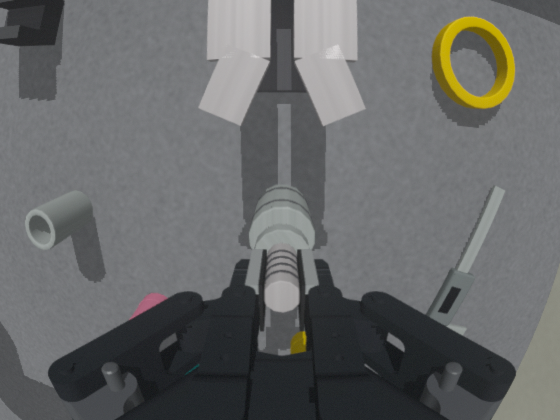

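View pics/scene3c.png

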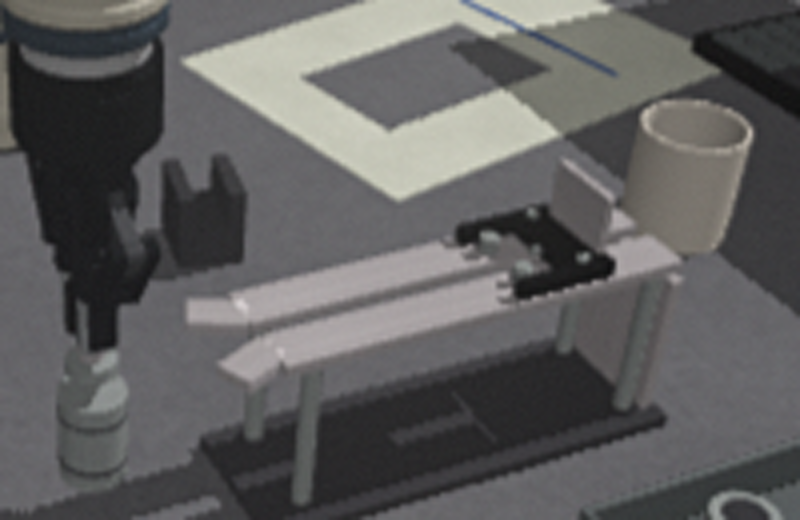

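View pics/top3.png

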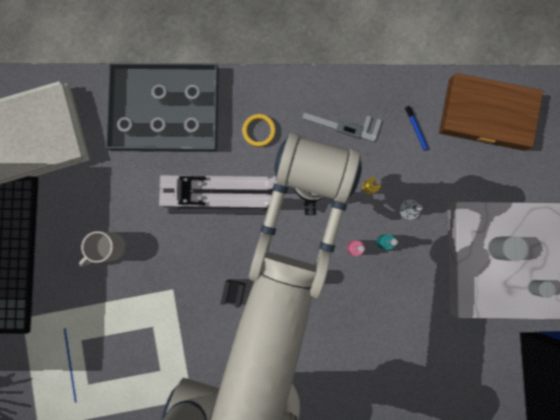

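```bash
python3 - <<'E'
from h import *
import cv2
s=bot.get_state();P=s['eef_pos'];q=s['orientation'];print(P)
for u,v,z in((271,59,.125),(295,59,.125),(272,20,.125),(294,20,.125),(269,61,.125),(299,59,.125),(240,125,.125),(325,126,.125),(282,290,.17)): print(u,v,wrist(u,v,z,P,q).round(4))
im=cv2.imread('pics/wrist3.png')[0:140,190:380];cv2.imwrite('pics/w3c.png',cv2.resize(im,None,fx=4,fy=4,interpolation=2))
E
```

```text
[ 0.56446924 -0.12107666  0.14800876]
271 59 [ 0.5583 -0.0206  0.125 ]
295 59 [ 0.5703 -0.0206  0.125 ]
272 20 [5.588e-01 3.000e-04 1.250e-01]
294 20 [5.699e-01 3.000e-04 1.250e-01]
269 61 [ 0.5574 -0.0216  0.125 ]
299 59 [ 0.5723 -0.0205  0.125 ]
240 125 [ 0.5425 -0.0541  0.125 ]
325 126 [ 0.5855 -0.0547  0.125 ]
282 290 [ 0.5637 -0.1211  0.17  ]
```

View pics/w3c.png

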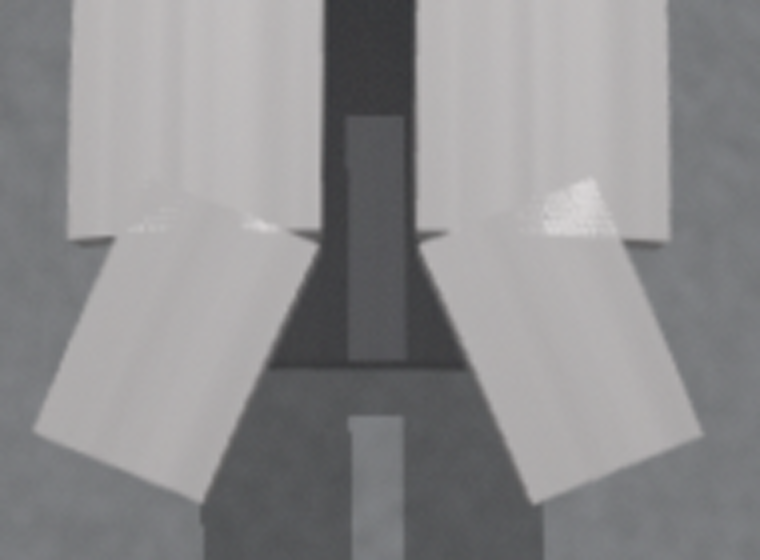

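drive_tool:
  rows:
    - [0,-0.02,-0.001,0,0,0,0]
    - [0,-0.04,-0.001,0,0,0,0]
    - [0,-0.055,-0.001,0,0,0,0]
    - [0,-0.065,-0.001,0,0,0,0]
    - [0,-0.075,-0.001,0,0,0,0]
    - [0,-0.085,-0.001,0,0,0,0]
    - [0,-0.092,-0.001,0,0,0,0]
    - [0,-0.099,-0.001,0,0,0,0]
    - [0,-0.105,-0.001,0,0,0,0]
    - [0,-0.11,-0.001,0,0,0,0]
    - [0,-0.11,-0.001,0,0,0,0]

```text
clock: 4.9
eef_pos: [0.565, -0.0096, 0.1493]
orientation: [1.0, 0.0, 0.0, -0.0]
contact_force: [-0.0, 0.4, -2.6]
finger_gap: 0.0143
```

```bash
python3 - <<'E'
from h import *
import cv2
s=bot.get_state();print(s['clock'],s['eef_pos'],s['orientation'],s['contact_force'],s['moment'],s['finger_gap'])
for n in('wrist','scene'):
  im=bot.get_image(n);cv2.imwrite(f'pics/{n}4.png',im[:,:,::-1])
a=cv2.imread('pics/scene4.png')[120:250,250:450];cv2.imwrite('pics/scene4c.png',cv2.resize(a,None,fx=4,fy=4,interpolation=2))
E
```

```text
4.9 [ 0.5649697  -0.00956322  0.14927732] [ 9.99999945e-01  3.16884559e-04  9.00728806e-06 -9.74973048e-05] [-0.00439265  0.36733023 -2.64676416] [ 0.00017544 -0.02986156  0.01053807] 0.014327880456174023
```

View pics/wrist4.png

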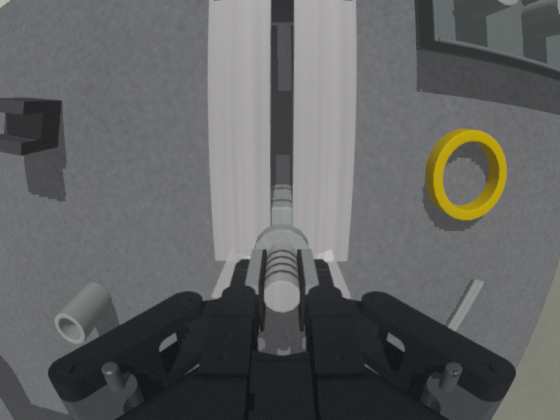

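View pics/scene4c.png

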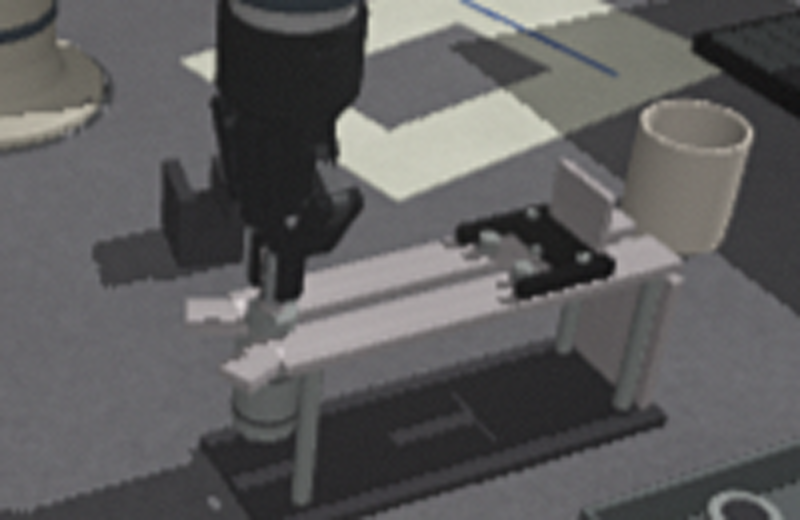

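drive_tool:
  rows:
    - [0,-0.008,0,0,0,0,0]
    - [0,-0.016,0,0,0,0,0]
    - [0,-0.024,0,0,0,0,0]
    - [0,-0.032,0,0,0,0,0]
    - [0,-0.04,0,0,0,0,0]
    - [0,-0.048,0,0,0,0,0]
    - [0,-0.056,0,0,0,0,0]
    - [0,-0.064,0,0,0,0,0]
    - [0,-0.072,0,0,0,0,0]
    - [0,-0.078,0,0,0,0,0]
    - [0,-0.08,0,0,0,0,0]

```text
clock: 6.1
eef_pos: [0.5649, 0.0706, 0.1493]
orientation: [1.0, 0.0, 0.0, -0.0]
contact_force: [0.7, 0.5, -3.1]
finger_gap: 0.0144
```

```bash
python3 - <<'E'
from h import *
import cv2
s=bot.get_state();print(s['clock'],s['eef_pos'],s['orientation'],s['contact_force'],s['moment'],s['finger_gap'])
for n in('wrist','scene'):
  im=bot.get_image(n);cv2.imwrite(f'pics/{n}5.png',im[:,:,::-1])
a=cv2.imread('pics/scene5.png')[120:250,250:450];cv2.imwrite('pics/scene5c.png',cv2.resize(a,None,fx=4,fy=4,interpolation=2))
E
```

```text
6.1 [0.56494246 0.07061386 0.14928983] [ 9.99999936e-01  3.51178688e-04  1.15739192e-05 -7.09176343e-05] [ 0.70618744  0.50724642 -3.0825073 ] [-0.02902048 -0.01627705  0.00931057] 0.014378159809570119
```

View pics/wrist5.png

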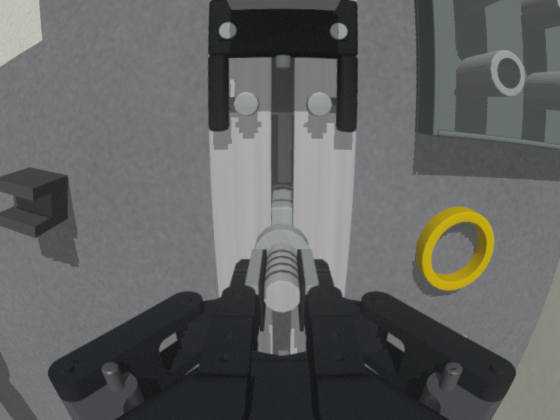

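View pics/scene5c.png

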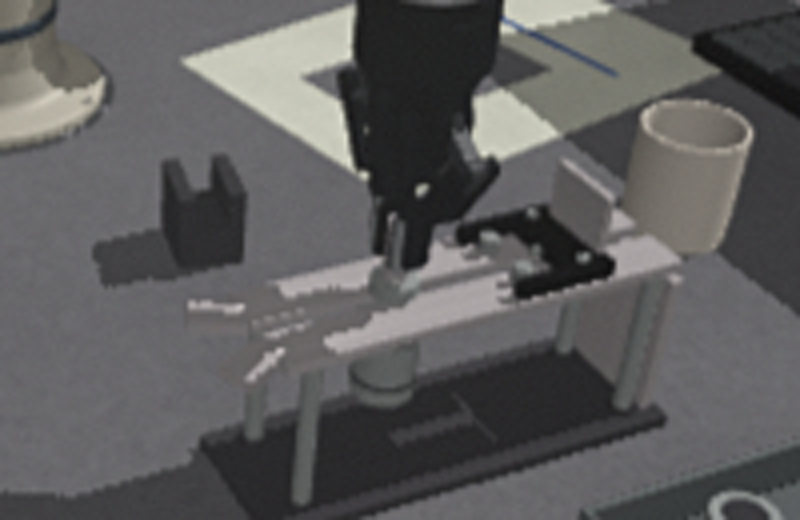

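```bash
python3 - <<'E'
from h import *
s=bot.get_state();P=s['eef_pos'];q=s['orientation'];print(P)
for u,v,z in((245,103,.137),(319,103,.137),(250,58,.137),(315,58,.137),(219,130,.131),(346,130,.131),(272,150,.125),(293,150,.125),(282,67,.131)): print(u,v,wrist(u,v,z,P,q).round(4))
E
```

```text
[0.56494617 0.07008129 0.14926797]
245 103 [0.5468 0.1478 0.137 ]
319 103 [0.5815 0.1478 0.137 ]
250 58 [0.5492 0.1695 0.137 ]
315 58 [0.5795 0.1695 0.137 ]
219 130 [0.5329 0.1349 0.131 ]
346 130 [0.5959 0.135  0.131 ]
272 150 [0.559  0.1238 0.125 ]
293 150 [0.5698 0.1239 0.125 ]
282 67 [0.5641 0.1657 0.131 ]
```

drive_tool:
  rows:
    - [0,-0.008,0,0,0,0,0]
    - [0,-0.016,0,0,0,0,0]
    - [0,-0.024,0,0,0,0,0]
    - [0,-0.032,0,0,0,0,0]
    - [0,-0.04,0,0,0,0,0]
    - [0,-0.046,0,0,0,0,0]
    - [0,-0.051,0,0,0,0,0]
    - [0,-0.055,0,0,0,0,0]
    - [0,-0.057,0,0,0,0,0]
    - [0,-0.057,0,0,0,0,0]

```text
clock: 7.2
eef_pos: [0.5649, 0.127, 0.1493]
orientation: [1.0, 0.0, -0.0, 0.0]
contact_force: [-0.4, -0.1, -3.8]
finger_gap: 0.0143
```

drive_tool:
  rows:
    - [0,-0.001,0,0,0,0,0]
    - [0,-0.002,0,0,0,0,0]
    - [0,-0.003,0,0,0,0,0]
    - [0,-0.004,0,0,0,0,0]
    - [0,-0.005,0,0,0,0,0]
    - [0,-0.006,0,0,0,0,0]
    - [0,-0.007,0,0,0,0,0]
    - [0,-0.008,0,0,0,0,0]
    - [0,-0.009,0,0,0,0,0]
    - [0,-0.01,0,0,0,0,0]

```text
clock: 8.2
eef_pos: [0.5652, 0.1365, 0.1493]
orientation: [1.0, -0.0, 0.0, 0.0]
contact_force: [0.0, -3.3, -3.0]
finger_gap: 0.0146
```

```bash
python3 - <<'E'
from h import *
import cv2
s=bot.get_state();print(s['clock'],s['eef_pos'],s['contact_force'],s['moment'],s['finger_gap'])
im=bot.get_image('wrist');cv2.imwrite('pics/w6.png',im[:,:,::-1])
E
```

```text
8.2 [0.56518699 0.1364869  0.14934558] [ 0.00571972 -3.2971738  -3.03085402] [-0.63324494 -0.13260538  0.01200298] 0.014647886597939959
```

View pics/w6.png

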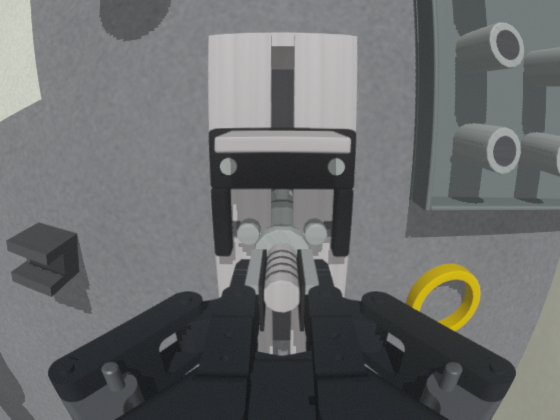

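drive_tool:
  rows:
    - [0,-0.001,0,0,0,0,0]
    - [0,-0.002,0,0,0,0,0]
    - [0,-0.003,0,0,0,0,0]
    - [0,-0.004,0,0,0,0,0]
    - [0,-0.005,0,0,0,0,0]

```text
clock: 8.75
eef_pos: [0.565, 0.1411, 0.1494]
orientation: [1.0, -0.0, 0.0, 0.001]
contact_force: [0.8, -5.1, -2.9]
finger_gap: 0.0145
```

drive_tool:
  rows:
    - [0,-0.001,0,0,0,0,0]
    - [0,-0.002,0,0,0,0,0]
    - [0,-0.003,0,0,0,0,0]
    - [0,-0.004,0,0,0,0,0]

```text
clock: 9.15
eef_pos: [0.5649, 0.1464, 0.1493]
orientation: [1.0, 0.0, 0.0, -0.0]
contact_force: [-0.7, -1.7, -3.0]
finger_gap: 0.0145
```

drive_tool:
  rows:
    - [0,-0.001,0,0,0,0,0]
    - [0,-0.002,0,0,0,0,0]
    - [0,-0.003,0,0,0,0,0]
    - [0,-0.004,0,0,0,0,0]

```text
clock: 9.55
eef_pos: [0.5649, 0.1505, 0.1493]
orientation: [1.0, 0.0, 0.0, -0.0]
contact_force: [0.3, 1.8, -2.8]
finger_gap: 0.0141
```

drive_tool:
  rows:
    - [0,-0.0005,0,0,0,0,0]
    - [0,-0.001,0,0,0,0,0]
    - [0,-0.0015,0,0,0,0,0]
    - [0,-0.002,0,0,0,0,0]

```text
clock: 9.95
eef_pos: [0.565, 0.152, 0.1493]
orientation: [1.0, 0.0, 0.0, -0.0]
contact_force: [0.5, 0.1, -1.9]
finger_gap: 0.0146
```

```bash
python3 - <<'E'
from h import *
import cv2
s=bot.get_state();print(s['clock'],s['eef_pos'],s['contact_force'],s['moment'],s['finger_gap'])
im=bot.get_image('wrist');cv2.imwrite('pics/w7.png',im[:,:,::-1])
s=bot.get_state();P=s['eef_pos'];q=s['orientation']
im=cv2.imread('pics/w7.png')[160:320,190:380];cv2.imwrite('pics/w7c.png',cv2.resize(im,None,fx=4,fy=3.7,interpolation=2))
E
```

```text
9.95 [0.564951   0.15198252 0.14933664] [ 0.45054055  0.05126916 -1.85374667] [ 0.09356905 -0.11329768  0.00025515] 0.014627848431948443
```

View pics/w7c.png

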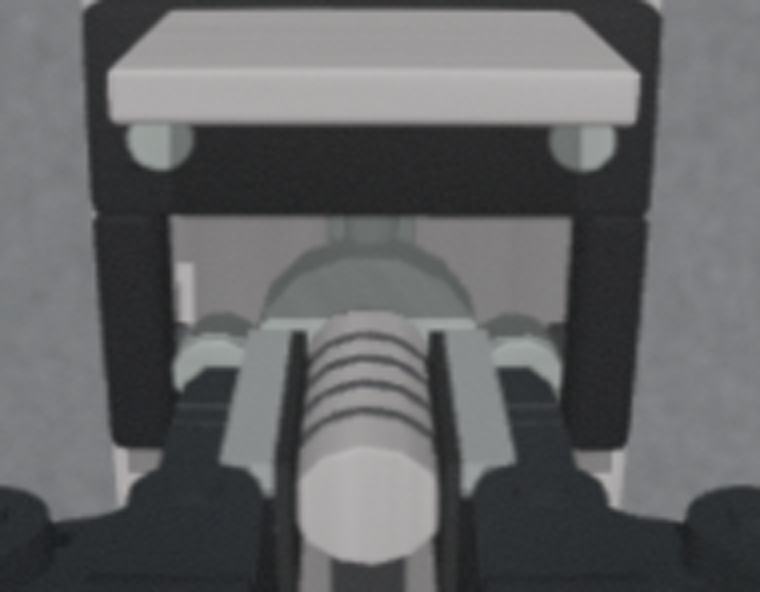

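drive_tool:
  rows:
    - [0,-0.0005,0,0,0,0,0]
    - [0,-0.001,0,0,0,0,0]
    - [0,-0.0015,0,0,0,0,0]
    - [0,-0.002,0,0,0,0,0]

```text
clock: 10.4
eef_pos: [0.565, 0.154, 0.1493]
orientation: [1.0, 0.0, 0.0, -0.0]
contact_force: [0.9, 2.2, -1.4]
finger_gap: 0.0147
```

drive_tool:
  rows:
    - [0,-0.0005,0,0,0,0,0]
    - [0,-0.001,0,0,0,0,0]
    - [0,-0.001,0,0,0,0,0]

```text
clock: 10.7
eef_pos: [0.565, 0.1551, 0.1493]
orientation: [1.0, 0.0, 0.0, -0.0]
contact_force: [-0.4, 1.5, -2.7]
finger_gap: 0.0145
```

```bash
python3 - <<'E'
from h import *
import cv2
s=bot.get_state();print(s['clock'],s['eef_pos'],s['contact_force'],s['moment'],s['finger_gap'])
im=bot.get_image('wrist');cv2.imwrite('pics/w8.png',im[:,:,::-1])
im=cv2.imread('pics/w8.png')[160:320,190:380];cv2.imwrite('pics/w8c.png',cv2.resize(im,None,fx=4,fy=3.7,interpolation=2))
E
```

```text
10.7 [0.5649597  0.15505925 0.14931279] [-0.40735248  1.47192577 -2.70411483] [ 0.30461788 -0.1137472  -0.01096503] 0.014515896820866792
```

View pics/w8c.png

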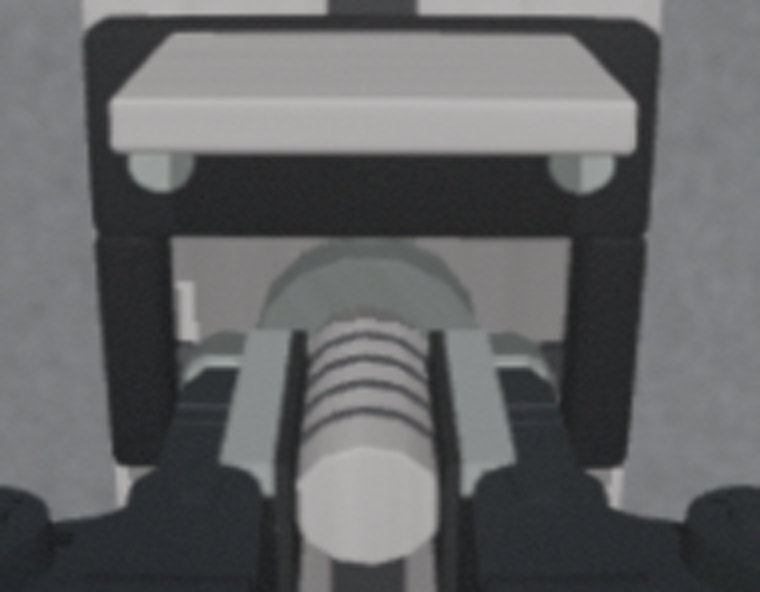

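drive_tool:
  rows:
    - [0,-0.0005,0,0,0,0,0]
    - [0,-0.0005,0,0,0,0,0]
    - [0,-0.0005,0,0,0,0,0]

```text
clock: 11.05
eef_pos: [0.565, 0.1554, 0.1493]
orientation: [1.0, 0.0, 0.0, -0.0]
contact_force: [1.3, 2.1, -1.6]
finger_gap: 0.0145
```

drive_tool:
  rows:
    - [0,-0.0005,0,0,0,0,0]
    - [0,-0.0005,0,0,0,0,0]
    - [0,-0.0005,0,0,0,0,0]

```text
clock: 11.35
eef_pos: [0.5649, 0.1559, 0.1493]
orientation: [1.0, 0.0, 0.0, -0.0]
contact_force: [0.3, 1.5, -0.8]
finger_gap: 0.0144
```

drive_tool:
  rows:
    - [0,-0.0005,0,0,0,0,0]
    - [0,-0.0005,0,0,0,0,0]
    - [0,-0.0005,0,0,0,0,0]

```text
clock: 11.65
eef_pos: [0.565, 0.1564, 0.1493]
orientation: [1.0, 0.0, 0.0, -0.0]
contact_force: [0.7, 2.5, -1.5]
finger_gap: 0.0144
```

drive_tool:
  rows:
    - [0,-0.0005,0,0,0,0,0]
    - [0,-0.0005,0,0,0,0,0]
    - [0,-0.0005,0,0,0,0,0]

```text
clock: 11.95
eef_pos: [0.565, 0.1566, 0.1493]
orientation: [1.0, -0.0, 0.0, 0.0]
contact_force: [0.4, 0.3, -0.8]
finger_gap: 0.0143
```

drive_tool:
  rows:
    - [0,-0.0005,0,0,0,0,0]
    - [0,-0.0005,0,0,0,0,0]
    - [0,-0.0005,0,0,0,0,0]

```text
clock: 12.25
eef_pos: [0.565, 0.1568, 0.1494]
orientation: [1.0, -0.0, 0.0, 0.0]
contact_force: [0.6, -1.9, -0.9]
finger_gap: 0.0146
```

```bash
python3 - <<'E'
from h import *
import cv2
s=bot.get_state();print(s['clock'],s['eef_pos'],s['contact_force'],s['moment'],s['finger_gap'])
im=bot.get_image('wrist');cv2.imwrite('pics/w9.png',im[:,:,::-1])
im=cv2.imread('pics/w9.png')[160:320,190:380];cv2.imwrite('pics/w9c.png',cv2.resize(im,None,fx=4,fy=3.7,interpolation=2))
E
```

```text
12.25 [0.56499642 0.15680822 0.14935368] [ 0.58053744 -1.90603645 -0.91600186] [-0.39710243 -0.01629855 -0.03749385] 0.014623051634155004
```

View pics/w9c.png

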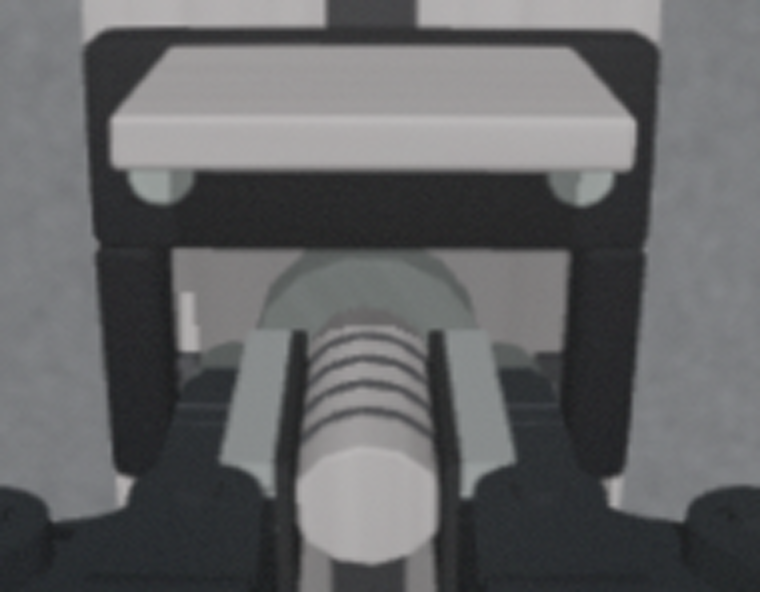

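The stop can be felt: the push force turned to -1.9 N at y≈0.1567, and the head edge meets the block face in the crop. Before opening I lower it gently to seat the head on the strips.

drive_tool:
  rows:
    - [0,0,0.0005,0,0,0,0]
    - [0,0,0.001,0,0,0,0]
    - [0,0,0.0015,0,0,0,0]
    - [0,0,0.002,0,0,0,0]
    - [0,0,0.002,0,0,0,0]

```text
clock: 12.8
eef_pos: [0.5654, 0.157, 0.1485]
orientation: [1.0, -0.0, 0.001, 0.0]
contact_force: [-1.2, -3.9, 5.2]
finger_gap: 0.0143
```

drive_tool:
  rows:
    - [0,0,0.0004,0,0,0,0]
    - [0,0,0.0006,0,0,0,0]
    - [0,0,0.0006,0,0,0,0]

```text
clock: 13.1
eef_pos: [0.5655, 0.157, 0.1481]
orientation: [1.0, -0.0, 0.001, 0.0]
contact_force: [-0.4, -4.4, 6.1]
finger_gap: 0.0145
```

drive_tool:
  rows:
    - [0,0,-0.0006,0,0,0,0]
    - [0,0,-0.0006,0,0,0,0.5]
    - [0,0,-0.0006,0,0,0,0.5]
    - [0,0,-0.0006,0,0,0,0.5]
    - [0,0,-0.0006,0,0,0,0.5]
    - [0,0,-0.0006,0,0,0,0.5]
    - [0,0,-0.0006,0,0,0,0.5]

```text
clock: 13.8
eef_pos: [0.5649, 0.1575, 0.1472]
orientation: [1.0, 0.0, -0.0, -0.0]
contact_force: [0.5, 1.0, -0.4]
finger_gap: 0.0428
```

```bash
python3 - <<'E'
from h import *
import cv2
s=bot.get_state();print(s['clock'],s['eef_pos'],s['contact_force'],s['moment'],s['finger_gap'])
im=bot.get_image('wrist');cv2.imwrite('pics/w10.png',im[:,:,::-1])
im=cv2.imread('pics/w10.png')[160:320,190:380];cv2.imwrite('pics/w10c.png',cv2.resize(im,None,fx=4,fy=3.7,interpolation=2))
E
```

```text
13.8 [0.56492123 0.15745023 0.14718384] [ 0.47623693  1.04194808 -0.39431387] [-0.00627576 -0.02265537  0.00857939] 0.04282818610164524
```

View pics/w10c.png

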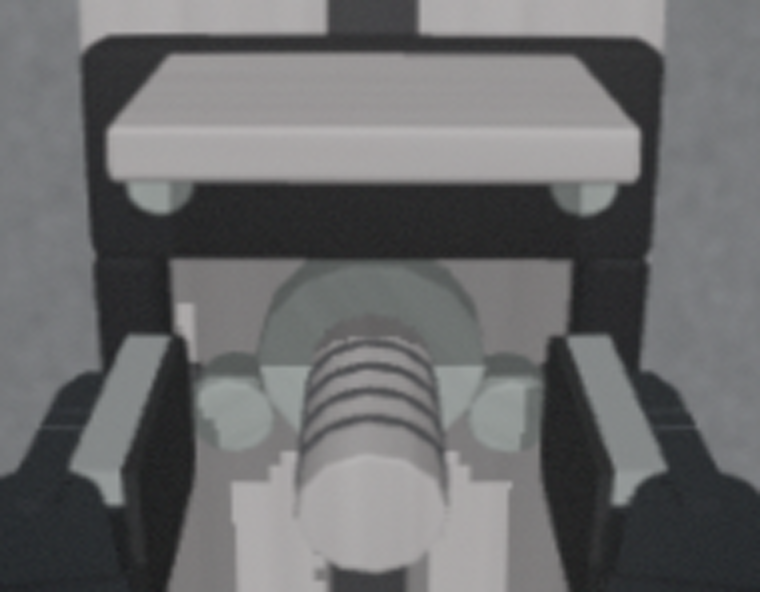

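Released: the head sits against the face and past both rollers. Now I retreat straight up and check.

drive_tool:
  rows:
    - [0,0,-0.01,0,0,0,0.5]
    - [0,0,-0.03,0,0,0,0.5]
    - [0,0,-0.06,0,0,0,0.5]
    - [0,0,-0.09,0,0,0,0.5]
    - [0,0.03,-0.11,0,0,0,0.5]
    - [0,0.05,-0.12,0,0,0,0.5]
    - [0,0.05,-0.12,0,0,0,0.5]

```text
clock: 14.55
eef_pos: [0.5657, 0.1054, 0.2709]
orientation: [1.0, -0.001, 0.003, 0.0]
contact_force: [0.7, -0.3, 0.2]
finger_gap: 0.043
```

```bash
python3 - <<'E'
from h import *
import cv2
s=bot.get_state();print(s['clock'],s['eef_pos'],s['contact_force'],s['moment'],s['finger_gap'])
im=bot.get_image('wrist');cv2.imwrite('pics/w11.png',im[:,:,::-1])
im=bot.get_image('scene');cv2.imwrite('pics/s11.png',im[:,:,::-1])
a=cv2.resize(im[120:250,280:430,::-1],None,fx=2.6,fy=2.6,interpolation=2)
im=cv2.imread('pics/w11.png')[60:250,190:380];b=cv2.resize(im,None,fx=2,fy=2,interpolation=2)
c=np.zeros((400,790,3),np.uint8);c[:a.shape[0],:a.shape[1]]=a;c[:b.shape[0],400:400+b.shape[1]]=b;cv2.imwrite('pics/c11.png',c)
E
```

```text
14.55 [0.56570263 0.10540863 0.27092828] [ 0.68330756 -0.25192764  0.2351285 ] [-0.0031287  -0.01505688 -0.02312143] 0.04298108114964925
```

View pics/c11.png

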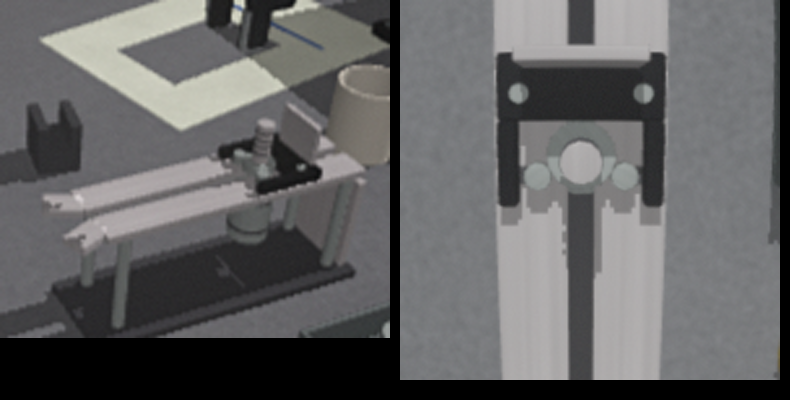

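View pics/s11.png

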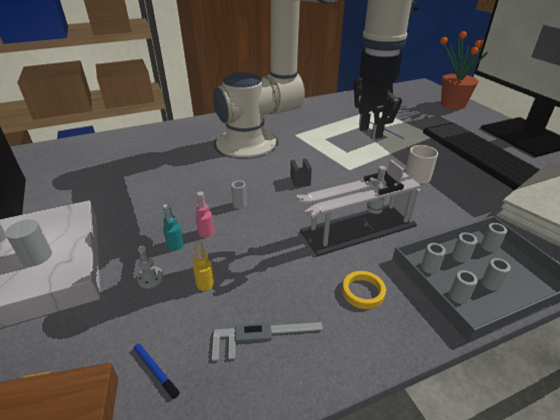

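```bash
python3 - <<'E'
import cv2
im=cv2.imread('pics/w11.png')[90:170,235:325];cv2.imwrite('pics/c12.png',cv2.resize(im,None,fx=7,fy=7,interpolation=2))
E
```

View pics/c12.png

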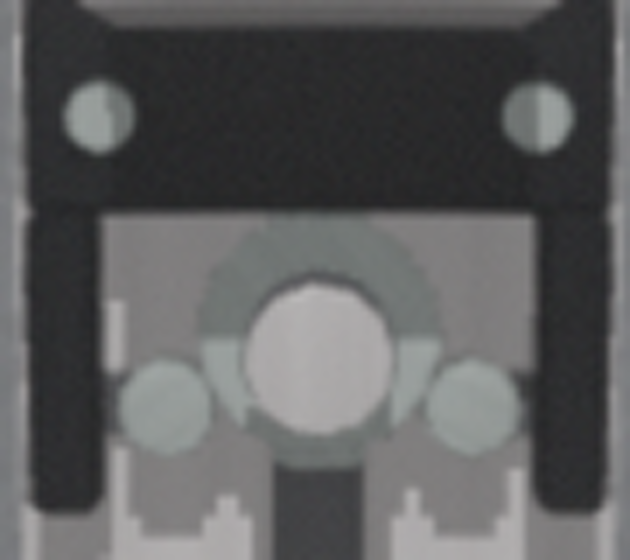

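The head's edge meets the block face at crop (318,212). No plunger or gap shows, and the rollers sit behind the head's widest point at (165,405) and (472,405). I'm handing in.

```bash
python3 - <<'E'
from cell import bot
print(bot.finish_job())
E
```

```text
the job is handed in; nothing more can be done
None
```

I hung the plain-sleeve steel hanger on the rail, slid it home against the stop block and let go of it. The job was handed in at about 14.7 s of the 61 s allowed; no verdict is reported.

- **Pick-up:** I gripped the hanger by its round grip, lifted it 54 mm and fed its neck into the mouth with no noticeable contact force.
- **Slide:** I slowed before the rollers. The wrist force read about 5 N against the push, then turned to about 2 N of pull as they gave way. I felt the stop block at y ≈ 0.157 as a push-back of about 2 N.
- **Release:** I lowered the hanger onto the strips, where the wrist read about 4 N along the slot and 6 N up. Then I opened the fingers and backed off upwards.

**Last checks:** The final wrist picture shows the head on the stop block's face, with no plunger or gap visible and both rollers behind the head's widest point. The final scene picture shows the flanged hanger and the coloured look-alikes still standing where they were, and the fingers clear of everything. No check failed. The plunger and roller positions cannot be read directly, so "home" rests on the pictures and the felt stop. The force was read only at the end of each move.

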